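# Free the jammed blank feeder

### The arm

A 6-joint arm with a two-finger parallel gripper is mounted at the origin on a cart in front of the work surface, level with it; the furniture and walls round the work are solid. World frame = base frame: x ahead of the robot, y to its left, z up, the work surface at z = 0. Lengths are in m, angles in degrees, forces in N, time in s.
With the tool pointing down it reaches from about 0.275 to 1 m from the base axis. Payload 8.4 kg.
Tool frame: the origin (TCP) lies midway between the tips of the shut fingers; the grasp point (between the pads) lies bot.grip_point_offset behind it (bot.grip_point_offset is the distance from the TCP to the grasp point, in m); z points along the fingers, y is the line along which they close (so a half turn about z gives the same grasp; the last joint's range is limited). The gripper opens to 85 mm and grips with 20 to 120 N. Pads are 22 mm wide; open, the fingers measure 114 mm over their backs; the gripper's body (76 mm by 85 mm) begins 54 mm behind the grasp point. The pads swing forward as they close: fully open they stand 13 mm farther back than shut.
Start: joints at [-67.747, 20.225, 93.587, -0, 66.188, -0.138], TCP at [0.238, -0.578, 0.231] pointing down, gripper open.
Joint ranges: [-150.9, 150.9], [-52.94, 120.26], [3.33, 152.33], [-74.26, 254.26], [0, 154.13], [-172.89, 172.89]. Speed limits (degrees/s): [127.2, 127.2, 159.86, 180, 180, 180].

### API

Orientations are given as [roll, pitch, yaw] about the fixed x, y, z axes, in that order (R = Rz(yaw) Ry(pitch) Rx(roll)).
In Python, from workcell import bot gives the robot as it stands. The module is installed in compiled form; this text tells all that it offers.
- The arm moves only by the tool servo_tool, never from a script. Its argument "motion" is a list of rows, each a list of 7 numbers: the turn, a rotation vector about the tool's x, y, z in rad, then the shift along the tool's x, y, z in cm, then the opening, from 0 (shut) to 1 (fully open). In form: [[wx, wy, wz, x, y, z, grip], ...]. A call has 1 to 12 rows; each row shifts and turns the commanded pose from where the row before left it, along the tool's axes as they then stand; what a row does not reach is not made up. A row lasts 1/10 s, in which the tool goes at most 50 mm and 8.59 degrees, less where a joint would pass 70% of its speed; a pose out of reach is approached as far as the arm can. A call is refused whole if a number of a shift passes 5 or a number of a turn 0.15, either way. A call with a gripper value outside its range is refused whole. The fingers move at their own pace and stop on an object; the grip force is fixed at half the most. Time passes only in rows, so rows that do not move let the fingers close. It gives the time, the measured TCP pose, the force, the opening and the grip force at its end, in the units of the state.
- bot.sense(): the state, without advancing time (a new reading comes with each control period).
- bot.get_image(name): name is "scene" or "side" or "wrist"; returns a dict with "image" (480x640x3 uint8, red, green, blue), "camera_matrix" (3x3 intrinsics, pixels), "view" (4x4, takes a point from world to camera coordinates). Camera axes: x right, y down, z forward; pixel columns grow to the right and rows downward; lengths in m; the calibration is good to about 2 mm. The wrist camera is an equidistant fisheye: a pixel r from the principal point sees the ray r / f radians off the axis. A picture is of the moment at which its call begins. There is no depth.
- bot.job_done(): hands the job in; it is judged then, once.
Trained networks look in the newest picture that a camera, given by its name, has taken for a name from the list of things; names that differ only in an ending like _2 or _b are one class to them, and where a whole thing is asked for, a point or a joint stands for the part that bears it (a point fixed in the world has none). Each returns a list of dicts, best first, with "score" (0 to 1); they miss things now and then, are a little off and sometimes report something else, mostly with a low value. They report only what shows in the picture. A call takes as long as a camera call.
- bot.spot_in(thing, camera): "uv" ([column, row] in pixels, amid what is visible of it).
The state is a dict: "clock": time; "joint_positions": joint angles; "qd": joint speeds; "tau": joint torques, N m; "ee_pos": TCP position; "orientation": TCP orientation; "force": force on the tool from outside, world axes, zero at the start; "ft_torque": the same for the moment, N m; "width": opening from 0.0 (shut) to 1.0 (fully open); "grip_force": force on a finger pad.
Only numpy, scipy, OpenCV 4.12 (cv2) and the standard library are available. Lean on these libraries where they do the work, as an engineer would, in place of code of your own. Each camera call takes 0.05 s, during which the arm holds its last target. There are 200 camera calls.

### The job

The feeder has jammed: the round brass blank caught in the corner beside the gate is holding the one next to it. Through the slanted slot, touch down slowly and press lightly on top of the caught blank with the closed fingertips and draw it back along the slanted wall, all the way to the rear of the side bay; leave it there, and then slide the freed blank along the straight lane, through the gate, until it is fully home against the end stop. Be gentle with the blanks and the feeder, never force them, and leave the things round about alone.

Things in the scene. Friction and masses are not known exactly. Their poses are not given: they have to be found in the camera images.
- feeder: Blank feeder, sunk 0-4 mm in the bench, fixed: grey laminate plate 158 x 265 mm, 8 mm thick, with aluminium walls and a clear guard. Origin: centre of the plate's underside. At yaw 0 its x points away from the robot and y to the robot's left; all (x, y) in these notes are mm in this frame. Heights over the underside: floor 8, blank tops 18, guard 21 to 25, walls 21 to 25. Over 24 N on it is too much.
- gate (a point): Middle of the gate, on the floor, at (-42, -27.5). The straight lane, 54 wide, runs along y between wall faces x -69 and -15. On the +y side of the gate it is open at +x to the side bay: there a shoulder face runs along y -27.5 from x -15 to 5, then a slanted wall from (5, -27) in direction (0.559, 0.829), 34 deg off y, to the bay's rear wall, face at y 64.
- slant_slot (a point): Point on the middle line of the slanted slot, at guard top height, at (-3, -6). The slot, 36 mm wide, lies over the side bay parallel to the slanted wall, direction (0.559, 0.829); it begins 11 mm before this point and runs 82 mm beyond it to the rear wall. The caught blank's top is felt through it, 7 mm below the guard's top; its sides cannot be reached.
- bay_home (a point): Where the centre (half-way up) of the caught blank comes to stand when drawn all the way back: at (20, 39), touching the slanted wall and the bay's rear wall. It starts about 50 mm away, measured along the slanted wall.
- lane_slot (a point): Point on the middle line of the straight slot in the guard over the lane, at guard top height, at (-47.5, 35). The slot is 35 mm wide (x -65 to -30) and runs along y from the infeed end over the gate to y -124. Through it the top of a blank in the lane, or the space before and behind it, can be reached.
- lane_home (a point): Where the centre (half-way up) of a blank stands when fully home in the lane: at (-42.5, -97.5), touching the end stop, whose face is at y -122.5.
- blank_jam_mid (a point): Centre (half-way up) of the caught brass blank: flat disc, 50 mm diameter, 10 mm thick, about 0.12 kg, in the corner of shoulder and slanted wall. Smooth: friction on the feeder about 0.2, so a rubber fingertip pressing on top with 3 to 8 N draws it along, and it stays where left. Rigid underneath: 0.5 mm too deep adds 10 N, so touch down at a few mm/s, by feel. Over 24 N is too much.
- blank_next_mid (a point): Centre (half-way up) of the next blank, the same kind of disc (same friction and force limit), in the straight lane just behind the caught one, which keeps it from the gate: pushing it forward only wedges both. It may be pushed back a little while the caught one is drawn past it.
- blank_queue_mid (a point): Centre (half-way up) of a third such blank, waiting farther back in the straight lane; it may be shifted along the lane.
- spool_mid (a point): Centre (half-way up) of a thread spool, 24 mm diameter, 30 mm high, standing on the bare corner of the base plate beside the delivery end; leave it.
- wax_mid (a point): Centre (half-way up) of a block of carving wax 37 x 53 x 24 mm on the bare rear corner of the base plate behind the side bay; leave it.

How it is judged (in metres and radians):
On the way, in this order (a step that is already met when the one before it is completed fails the run):
1. the caught blank has been drawn back into the side bay, to within 8 mm of the bay's rear wall and clear of the lane (y of blank_jam_mid in the frame of feeder above 0.031 m and x of blank_jam_mid in the frame of feeder above 0.01 m), for 0.2 s.
2. the freed blank lies home against the end stop of the lane (y of blank_next_mid in the frame of feeder below -0.0935 m), for 0.2 s.
At the end, for the whole second after the job is handed in: The once caught blank lies flat in the side bay within 8 mm of its rear wall, the freed blank lies flat in the lane within 4 mm of the end stop, both at rest and let go (all of step 1 and y of blank_next_mid in the frame of feeder below -0.0935 m and x of blank_next_mid in the frame of feeder below -0.03 m and angle between each of blank_next_mid, blank_jam_mid's own z axis and vertical below 0.1 rad and z of each of blank_next_mid, blank_jam_mid in the frame of feeder below 0.018 m and linear speed of each of blank_next, blank_jam below 0.01 m/s); the robot touches nothing.
It fails at once if the fingers press on a blank with more than 24 N (contact force between the fingers and blank_jam above 24 N or contact force between the fingers and blank_next above 24 N or contact force between the fingers and blank_queue above 24 N).
It fails at once if the robot bears on the feeder with more than 24 N (contact force between any of the fingers, the arm and feeder above 24 N).
It fails at once if the spool or the wax is shifted by more than 15 mm (distance of any of spool_mid, wax_mid from where it was at the start of the episode above 0.015 m).
It also fails if it takes over 64 s, if anything falls off the work surface, if the arm or the gripper's body presses on something with over 40 N, if the wrist force passes 120 N, or if a joint passes its speed limit or range.

## Working session

There is one attempt and no reset: what is moved stays moved. The work goes in short steps, Python scripts to look and compute and a tool call to move; the robot and the scene stay as the last step left them, time stands still between calls to the robot, and variables do not carry over. Pictures are saved under pics/ and viewed, at most 10 in all, crops included, and the job is handed in when it is done.

Besides the shell and the picture viewer there is one more tool, called after "Emit:" as name([rows], argument=value, ...), one row to a line, values as JSON. servo_tool: Moves the arm, as the interface text tells. Its arguments: {"type":"object","properties":{"motion":{"type":"array"}},"required":["motion"]}

```bash
mkdir -p pics; cat > h.py <<'E'
import numpy as np, cv2
from workcell import bot
def snap(c,fn=None):
    d=bot.get_image(c)
    if fn: cv2.imwrite('pics/'+fn,d['image'][:,:,::-1])
    return d
def ray(d,uv,cam):
    K=d['camera_matrix'];V=d['view']
    x=(uv[0]-K[0,2])/K[0,0];y=(uv[1]-K[1,2])/K[1,1]
    if cam=='wrist':
        r=np.hypot(x,y);v=np.array([x/r*np.sin(r),y/r*np.sin(r),np.cos(r)]) if r>0 else np.array([0,0,1.])
    else: v=np.array([x,y,1.])
    R=V[:3,:3];o=-R.T@V[:3,3];return o,R.T@v
def at(d,uv,cam,z):
    o,v=ray(d,uv,cam);return o+v*(z-o[2])/v[2]
E
python3 - <<'E'
from h import *
s=bot.sense();print({k:np.round(v,3) for k,v in s.items()}, bot.grip_point_offset)
for c in('scene','side'):
    d=snap(c,c+'0.png')
    for n,z in [('gate',.006),('slant_slot',.023),('bay_home',.011),('lane_slot',.023),('lane_home',.011),('blank_jam_mid',.011),('blank_next_mid',.011),('blank_queue_mid',.011),('spool_mid',.021),('wax_mid',.018),('feeder',.0)]:
        for r in bot.spot_in(n,c)[:3]: print(c,n,np.round(r['score'],2),np.round(r['uv']),np.round(at(d,r['uv'],c,z),4))
E
```

```text
{'clock': np.float64(0.0), 'joint_positions': array([-6.7745e+01,  2.0263e+01,  9.3631e+01, -2.0000e-03,  6.6189e+01,
       -1.3600e-01]), 'qd': array([ 0.021,  0.013,  0.072, -0.022,  0.012,  0.026]), 'tau': array([-2.0000e-03, -6.0525e+01, -3.4207e+01, -0.0000e+00,  9.0000e-03,
        0.0000e+00]), 'ee_pos': array([ 0.238, -0.577,  0.231]), 'orientation': array([-1.79917e+02,  2.00000e-03,  2.23910e+01]), 'force': array([-0.499, -0.007, -0.655]), 'ft_torque': array([0.021, 0.09 , 0.01 ]), 'grip_force': np.float64(0.0), 'width': np.float64(0.998)} 0.0187
scene gate 0.7 [370. 282.] [ 0.5878 -0.0145  0.006 ]
scene slant_slot 0.98 [368. 282.] [ 0.5614 -0.025   0.023 ]
scene slant_slot 0.19 [409. 275.] [ 0.6189 -0.0673  0.023 ]
scene bay_home 0.56 [370. 287.] [ 0.5684 -0.0267  0.011 ]
scene lane_slot 0.66 [371. 287.] [ 0.5533 -0.0362  0.023 ]
scene lane_slot 0.29 [326. 271.] [0.5502 0.0474 0.023 ]
scene lane_home 0.69 [371. 284.] [ 0.576  -0.0233  0.011 ]
scene blank_jam_mid 0.69 [356. 280.] [0.5718 0.0029 0.011 ]
scene blank_jam_mid 0.62 [370. 283.] [ 0.5782 -0.0209  0.011 ]
scene bl
[... 318 characters left out ...]
e-01 -1.000e-04  6.000e-03]
side gate 0.72 [345. 212.] [0.5968 0.0139 0.006 ]
side slant_slot 0.65 [345. 212.] [0.5916 0.0273 0.023 ]
side bay_home 0.76 [350. 212.] [0.5886 0.0134 0.011 ]
side lane_slot 0.72 [347. 209.] [0.5917 0.0181 0.023 ]
side lane_home 0.65 [350. 212.] [0.5867 0.0142 0.011 ]
side blank_jam_mid 0.73 [344. 204.] [0.6051 0.0014 0.011 ]
side blank_next_mid 0.73 [347. 212.] [0.5924 0.0155 0.011 ]
side blank_next_mid 0.69 [356. 237.] [0.5574 0.0578 0.011 ]
side blank_queue_mid 0.66 [340. 262.] [0.5613 0.116  0.011 ]
side spool_mid 0.79 [352. 171.] [ 0.6198 -0.0679  0.021 ]
side wax_mid 0.75 [301. 242.] [0.6327 0.1131 0.018 ]
side feeder 0.56 [348. 213.] [0.5939 0.0084 0.    ]
```

View pics/scene0.png

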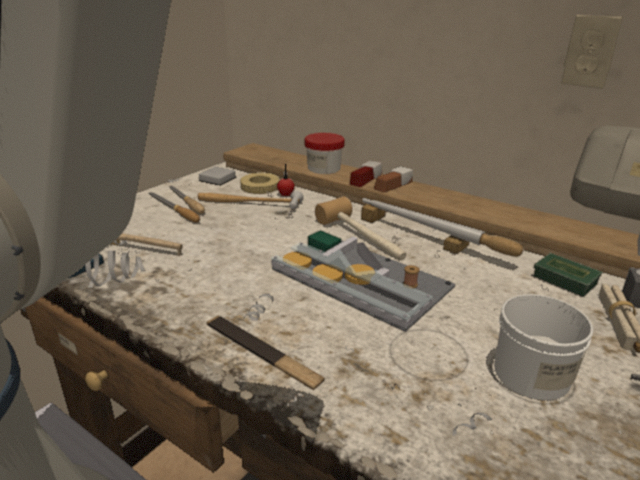

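```bash
python3 - <<'E'
from h import *
for c in('wrist','scene','side'):
    d=snap(c); R=d['view'][:3,:3]
    print(c,np.round(-R.T@d['view'][:3,3],3),np.round(R,2).tolist(),np.round(d['camera_matrix'],0).tolist())
E
```

```text
wrist [ 0.315 -0.546  0.373] [[0.38, -0.92, 0.0], [-0.88, -0.36, 0.32], [-0.29, -0.12, -0.95]] [[372.0, 0.0, 317.0], [0.0, 372.0, 241.0], [0.0, 0.0, 1.0]]
scene [-0.028 -0.343  0.442] [[0.58, -0.82, 0.01], [-0.36, -0.27, -0.89], [0.73, 0.51, -0.45]] [[502.0, 0.0, 319.0], [0.0, 502.0, 231.0], [0.0, 0.0, 1.0]]
side [0.39  0.575 0.747] [[-0.91, -0.42, 0.02], [-0.35, 0.74, -0.58], [0.23, -0.53, -0.82]] [[544.0, 0.0, 323.0], [0.0, 544.0, 245.0], [0.0, 0.0, 1.0]]
```

Emit:
servo_tool([
  [0,0,0,3.7,-2.94,0,0],
  [0,0,0,3.7,-2.94,0,0],
  [0,0,0,3.7,-2.94,0,0],
  [0,0,0,3.7,-2.94,0,0],
  [0,0,0,3.7,-2.94,0,0],
  [0,0,0,3.7,-2.94,0,0],
  [0,0,0,3.7,-2.94,0,0],
  [0,0,0,3.7,-2.94,0,0],
  [0,0,0,3.7,-2.94,0,0],
  [0,0,0,3.7,-2.94,0,0],
  [0,0,0,3.7,-2.94,0,0],
  [0,0,0,3.7,-2.94,0,0],
])

```text
clock: 2.55
ee_pos: [0.515, -0.0807, 0.2316]
orientation: [180.0, -0.0, 22.4]
force: [0.7, -1.0, -0.5]
width: 0.0
grip_force: 0.0
```

Emit:
servo_tool([
  [0,0,0,3.7,-2.9,0,0],
  [0,0,0,2,-1.6,0,0],
  [0,0,0,0,0,0,0],
  [0,0,0,0,0,0,0],
  [0,0,0,0,0,0,0],
])

```text
clock: 3.05
ee_pos: [0.5492, -0.02, 0.2312]
orientation: [180.0, 0.0, 22.4]
force: [-0.3, -0.6, 0.1]
width: 0.003
grip_force: 0.0
```

```bash
python3 - <<'E'
from h import *
d=snap('wrist','w1.png');np.savez('w1.npz',K=d['camera_matrix'],V=d['view'])
c='wrist'
for n,z in [('gate',.006),('slant_slot',.023),('lane_slot',.023),('lane_home',.011),('blank_jam_mid',.011),('blank_next_mid',.011),('blank_queue_mid',.011),('spool_mid',.021),('wax_mid',.018),('feeder',.0)]:
    for r in bot.spot_in(n,c)[:3]: print(c,n,np.round(r['score'],2),np.round(r['uv']),np.round(at(d,r['uv'],c,z),4))
E
```

```text
wrist gate 0.58 [329. 146.] [ 0.6072 -0.009   0.006 ]
wrist slant_slot 0.6 [332. 146.] [ 0.6085 -0.0104  0.023 ]
wrist slant_slot 0.15 [308. 144.] [0.6023 0.0107 0.023 ]
wrist lane_slot 0.78 [332. 145.] [ 0.6093 -0.0103  0.023 ]
wrist lane_home 0.8 [331. 147.] [ 0.6067 -0.011   0.011 ]
wrist blank_jam_mid 0.69 [309. 148.] [0.5981 0.0082 0.011 ]
wrist blank_next_mid 0.63 [253. 172.] [0.5558 0.0513 0.011 ]
wrist blank_queue_mid 0.82 [193. 144.] [0.5605 0.1193 0.011 ]
wrist blank_queue_mid 0.59 [328. 148.] [ 0.6048 -0.009   0.011 ]
wrist wax_mid 0.66 [225.  72.] [0.6389 0.1116 0.018 ]
wrist feeder 0.98 [331. 145.] [ 0.6081 -0.0107  0.    ]
```

View pics/w1.png

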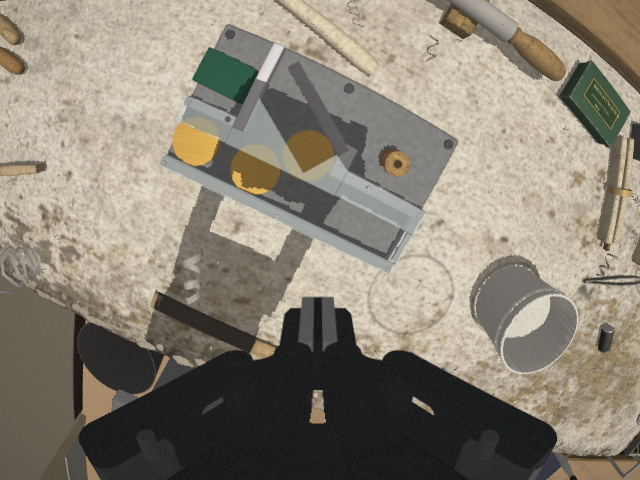

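```bash
python3 - <<'E'
import cv2
i=cv2.imread('pics/w1.png')[15:280,152:472]
i=cv2.convertScaleAbs(i,alpha=1.3,beta=15)
cv2.imwrite('pics/w1c.png',cv2.resize(i,None,fx=2.25,fy=2.25,interpolation=cv2.INTER_CUBIC))
E
```

```text
(no output)
```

View pics/w1c.png

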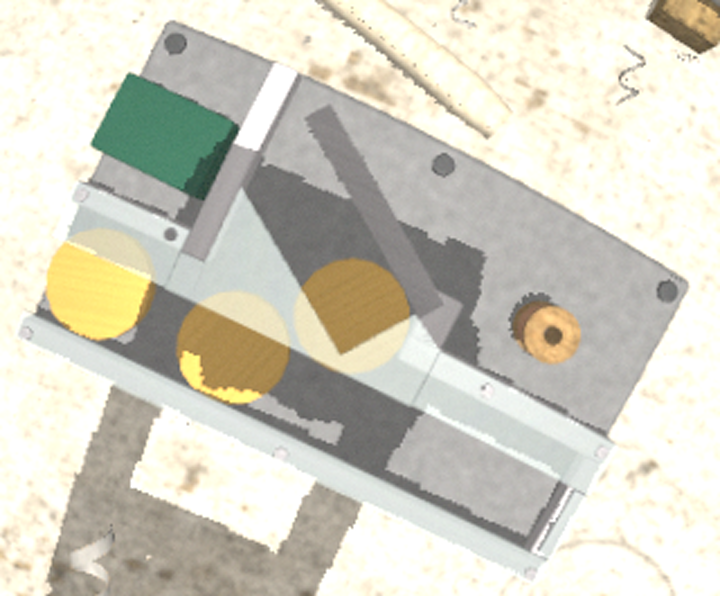

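```bash
cat >> h.py <<'E'
def proj(K,V,P,cam):
    p=V[:3,:3]@np.asarray(P,float)+V[:3,3]
    if cam=='wrist':
        r=np.hypot(p[0],p[1]);t=np.arctan2(r,p[2]);q=p[:2]/r*t
    else: q=p[:2]/p[2]
    return np.array([K[0,0]*q[0]+K[0,2],K[1,1]*q[1]+K[1,2]])
def F(pose,p): # feeder mm -> world m
    x,y,z,a=pose;c,s=np.cos(a),np.sin(a)
    return np.array([x+(c*p[0]-s*p[1])/1e3,y+(s*p[0]+c*p[1])/1e3,z+p[2]/1e3])
E
python3 - <<'E'
from h import *
from scipy.optimize import least_squares
n=np.load('w1.npz');K,V=n['K'],n['V']
pts=[((79,132.5,8),(168,22)),((79,-132.5,8),(686,283)),((-79,132.5,25),(20,335)),((-79,-132.5,25),(533,578)),((-24.1,-5.1,25),(341,354)),((-8,-2.5,18),(352,315))]
uv=lambda q:np.array(q)/2.25+[152,15]
f=lambda p:np.concatenate([proj(K,V,F((p[0],p[1],-.002,p[2]),a),'wrist')-uv(b) for a,b in pts])
r=least_squares(f,[.6,0,0],loss='soft_l1');print(r.x,np.degrees(r.x[2]));print(np.round(f(r.x).reshape(-1,2),1))
P=(r.x[0],r.x[1],-.002,r.x[2]);np.save('pose.npy',P)
class D(dict):pass
d=dict(camera_matrix=K,view=V)
for nm,q in (('jam',(352,315)),('next',(232,348)),('queue',(99,285))):
    w=at(d,uv(q),'wrist',.016);c,s=np.cos(P[3]),np.sin(P[3]);e=(w[:2]-P[:2])*1e3
    print(nm,w.round(4),round(c*e[0]+s*e[1],1),round(-s*e[0]+c*e[1],1))
for q in ((-3,-6,25),(20,39,18),(-42.5,-97.5,18)): print(q,F(P,q).round(4))
E
```

```text
[ 0.5995797   0.00806025 -0.07755511] -4.443580479761144
[[-0.5 -3.6]
 [ 3.6 -0.3]
 [-4.3 -0. ]
 [ 0.9  3.6]
 [-0.3  0.1]
 [ 0.1  0.4]]
jam [0.5918 0.0064 0.016 ] -7.7 -2.2
next [0.5594 0.0493 0.016 ] -43.3 38.0
queue [0.5647 0.1152 0.016 ] -43.1 104.1
(-3, -6, 25) [0.5961 0.0023 0.023 ]
(20, 39, 18) [0.6225 0.0454 0.016 ]
(-42.5, -97.5, 18) [ 0.5497 -0.0859  0.016 ]
```

Emit:
servo_tool([
  [0,0,0.133,0,0,2,0],
  [0,0,0.133,0,0,2,0],
  [0,0,0.133,0,0,2,0],
  [0,0,0.133,0,0,2,0],
  [0,0,0.133,0,0,0,0],
  [0,0,0.133,0,0,0,0],
  [0,0,0.133,0,0,0,0],
  [0,0,0.133,0,0,0,0],
  [0,0,0,1.05,-2.7,2,0],
  [0,0,0,1.1,-2.77,2,0],
  [0,0,0,0,0,3,0],
  [0,0,0,0,0,2,0],
])

```text
clock: 4.8
ee_pos: [0.6007, 0.0107, 0.0595]
orientation: [180.0, 0.0, -38.5]
force: [-0.1, -0.1, 0.4]
width: 0.002
grip_force: 0.0
```

```bash
python3 - <<'E'
from h import *
s=bot.sense();print({k:np.round(s[k],4) for k in('clock','ee_pos','orientation','force','joint_positions')})
d=snap('wrist','w2.png');P=np.load('pose.npy');K,V=d['camera_matrix'],d['view']
i=d['image'][:,:,::-1].copy()
def seg(a,b,col):
    for t in np.linspace(0,1,40):
        q=[a[k]+(b[k]-a[k])*t for k in range(3)]
        u=proj(K,V,F(P,q),'wrist')
        cv2.circle(i,(int(u[0]),int(u[1])),0,col,-1)
u=np.array([.559,.829]);n=np.array([-.829,.559]);o=np.array([-3,-6])
g=lambda s,p:(*(o+s*u+p*n),25)
seg(g(-11,18),g(82,18),(0,0,255));seg(g(-11,-18),g(82,-18),(0,0,255));seg(g(-11,-18),g(-11,18),(0,0,255))
seg((-30,130,25),(-30,-124,25),(255,0,0))
for a in np.linspace(0,6.28,60):
    p=proj(K,V,F(P,(-8+25*np.cos(a),-2.5+25*np.sin(a),18)),'wrist');cv2.circle(i,(int(p[0]),int(p[1])),0,(0,255,0),-1)
cv2.imwrite('pics/w2o.png',cv2.resize(i,None,fx=1.25,fy=1.25,interpolation=cv2.INTER_CUBIC))
E
```

```text
{'clock': np.float64(4.8), 'ee_pos': array([0.6007, 0.0107, 0.0595]), 'orientation': array([ 1.799648e+02,  4.280000e-02, -3.852290e+01]), 'force': array([-0.1023, -0.1079,  0.4132]), 'joint_positions': array([ 8.736000e-01,  3.001070e+01,  1.036824e+02, -1.000000e-04,
        4.636230e+01,  1.293966e+02])}
```

View pics/w2o.png

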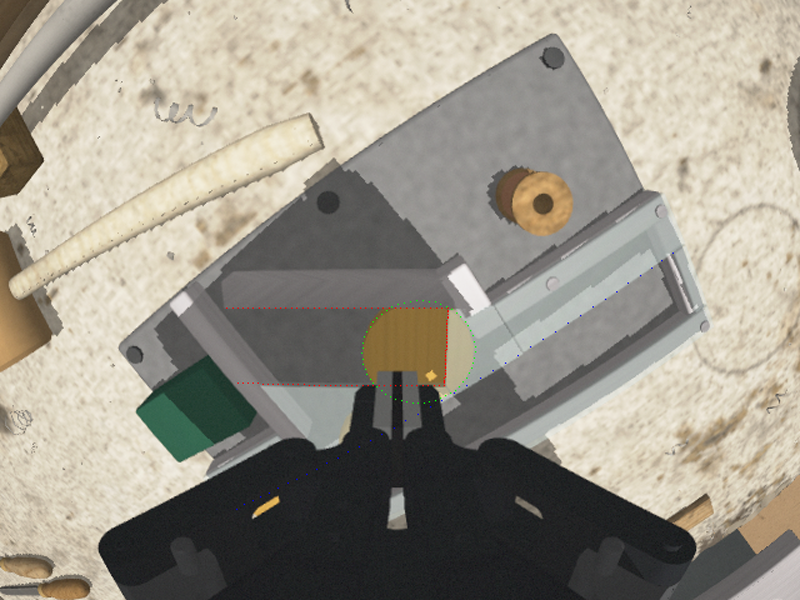

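Emit:
servo_tool([
  [0,0,0,0,0.15,1.5,0],
  [0,0,0,0,0,1.2,0],
  [0,0,0,0,0,0.7,0],
  [0,0,0,0,0,0.3,0],
  [0,0,0,0,0,0,0],
  [0,0,0,0,0,0,0],
])

```text
clock: 5.45
ee_pos: [0.6002, 0.0089, 0.0248]
orientation: [-180.0, -0.0, -38.6]
force: [0.2, -0.4, -0.6]
width: 0.005
grip_force: 0.0
```

Emit:
servo_tool([
  [0,0,0,0,0,0.15,0],
  [0,0,0,0,0,0.15,0],
  [0,0,0,0,0,0.1,0],
  [0,0,0,0,0,0.05,0],
  [0,0,0,0,0,0,0],
  [0,0,0,0,0,0,0],
])

```text
clock: 6.05
ee_pos: [0.5998, 0.009, 0.0198]
orientation: [180.0, 0.0, -38.6]
force: [0.1, 0.2, -0.6]
width: 0.003
grip_force: 0.0
```

Emit:
servo_tool([
  [0,0,0,0,0,0.03,0],
  [0,0,0,0,0,0.03,0],
  [0,0,0,0,0,0.02,0],
  [0,0,0,0,0,0,0],
  [0,0,0,0,0,0,0],
])

```text
clock: 6.55
ee_pos: [0.5998, 0.009, 0.019]
orientation: [-180.0, 0.0, -38.6]
force: [0.2, -0.4, 0.0]
width: -0.002
grip_force: 0.0
```

Emit:
servo_tool([
  [0,0,0,0,0,0.03,0],
  [0,0,0,0,0,0.03,0],
  [0,0,0,0,0,0.02,0],
  [0,0,0,0,0,0,0],
])

```text
clock: 6.95
ee_pos: [0.5997, 0.009, 0.0181]
orientation: [180.0, 0.0, -38.6]
force: [-0.5, 0.1, -0.0]
width: 0.002
grip_force: 0.0
```

Emit:
servo_tool([
  [0,0,0,0,0,0.03,0],
  [0,0,0,0,0,0.03,0],
  [0,0,0,0,0,0,0],
  [0,0,0,0,0,0,0],
])

```text
clock: 7.35
ee_pos: [0.5997, 0.009, 0.0176]
orientation: [180.0, 0.0, -38.6]
force: [-0.2, 0.2, 0.9]
width: 0.004
grip_force: 0.0
```

Emit:
servo_tool([
  [0,0,0,0,0,0.03,0],
  [0,0,0,0,0,0.03,0],
  [0,0,0,0,0,0,0],
  [0,0,0,0,0,0,0],
])

```text
clock: 7.75
ee_pos: [0.5998, 0.0089, 0.017]
orientation: [-180.0, 0.0, -38.6]
force: [1.7, -0.7, -0.6]
width: -0.001
grip_force: 0.0
```

Emit:
servo_tool([
  [0,0,0,0,0,0.03,0],
  [0,0,0,0,0,0.03,0],
  [0,0,0,0,0,0,0],
  [0,0,0,0,0,0,0],
])

```text
clock: 8.15
ee_pos: [0.5998, 0.009, 0.0165]
orientation: [-180.0, -0.0, -38.6]
force: [-0.1, 0.2, 1.2]
width: 0.001
grip_force: 0.7
```

Emit:
servo_tool([
  [0,0,0,0,0,0.02,0],
  [0,0,0,0,0,0.02,0],
  [0,0,0,0,0,0,0],
  [0,0,0,0,0,0,0],
])

```text
clock: 8.55
ee_pos: [0.5998, 0.0089, 0.0164]
orientation: [-180.0, -0.0, -38.6]
force: [-2.5, -0.4, 6.6]
width: -0.001
grip_force: 3.2
```

Emit:
servo_tool([
  [0,0,0,0,-0.05,0,0],
  [0,0,0,0,-0.1,0,0],
  [0,0,0,0,-0.15,0,0],
  [0,0,0,0,-0.15,0,0],
  [0,0,0,0,-0.15,0,0],
  [0,0,0,0,-0.1,0,0],
])

```text
clock: 9.15
ee_pos: [0.6042, 0.0144, 0.0164]
orientation: [180.0, -0.0, -38.6]
force: [-2.3, -0.1, 6.6]
width: 0.005
grip_force: 3.3
```

Emit:
servo_tool([
  [0,0,0,0,-0.15,0,0],
  [0,0,0,0,-0.2,0,0],
  [0,0,0,0,-0.2,0,0],
  [0,0,0,0,-0.2,0,0],
  [0,0,0,0,-0.2,0,0],
  [0,0,0,0,-0.1,0,0],
  [0,0,0,0,0,0,0],
])

```text
clock: 9.85
ee_pos: [0.6109, 0.0228, 0.0164]
orientation: [-180.0, -0.0, -38.6]
force: [-1.3, 0.6, 6.0]
width: 0.004
grip_force: 3.0
```

```bash
python3 - <<'E'
from h import *
d=snap('wrist','w3.png');i=d['image'][180:400,150:470,::-1]
P=np.load('pose.npy')
cv2.imwrite('pics/w3c.png',cv2.resize(i,None,fx=2,fy=2))
for c in('side','wrist'):
    d=snap(c)
    for n in('blank_jam_mid','blank_next_mid'):
        for r in bot.spot_in(n,c)[:3]:
            w=at(d,r['uv'],c,.016);a,s=np.cos(P[3]),np.sin(P[3]);e=(w[:2]-P[:2])*1e3
            print(c,n,round(r['score'],2),np.round(r['uv']),round(a*e[0]+s*e[1],1),round(-s*e[0]+a*e[1],1))
E
```

```text
side blank_jam_mid 0.51 [341. 209.] 2.3 10.2
side blank_next_mid 0.74 [357. 235.] -48.0 46.0
wrist blank_jam_mid 0.81 [359. 301.] 6.3 -2.9
wrist blank_next_mid 0.62 [317. 415.] -40.7 51.1
wrist blank_next_mid 0.53 [358. 301.] 6.3 -2.7
```

View pics/w3c.png

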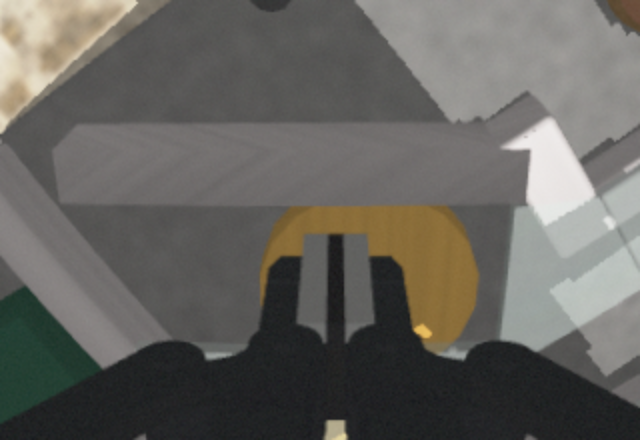

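Emit:
servo_tool([
  [0,0,0,0,-0.15,0,0],
  [0,0,0,0,-0.2,0,0],
  [0,0,0,0,-0.2,0,0],
  [0,0,0,0,-0.2,0,0],
  [0,0,0,0,-0.2,0,0],
  [0,0,0,0,-0.2,0,0],
  [0,0,0,0,-0.2,0,0],
  [0,0,0,0,-0.15,0,0],
])

```text
clock: 11.0
ee_pos: [0.6201, 0.0344, 0.0164]
orientation: [180.0, -0.0, -38.6]
force: [-2.5, -0.3, 6.4]
width: 0.001
grip_force: 3.3
```

Emit:
servo_tool([
  [0,0,0,0,-0.15,0,0],
  [0,0,0,0,-0.2,0,0],
  [0,0,0,0,-0.2,0,0],
  [0,0,0,0,-0.2,0,0],
  [0,0,0,0,-0.2,0,0],
  [0,0,0,0,-0.2,0,0],
  [0,0,0,0,-0.15,0,0],
  [0,0,0,0,-0.1,0,0],
  [0,0,0,0,0,0,0],
])

```text
clock: 11.9
ee_pos: [0.6289, 0.0454, 0.0164]
orientation: [-180.0, -0.0, -38.6]
force: [-1.6, 0.9, 5.9]
width: 0.007
grip_force: 3.0
```

```bash
python3 - <<'E'
from h import *
d=snap('wrist','w4.png');i=d['image'][180:400,150:470,::-1]
cv2.imwrite('pics/w4c.png',cv2.resize(i,None,fx=2,fy=2))
E
```

```text
(no output)
```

View pics/w4c.png

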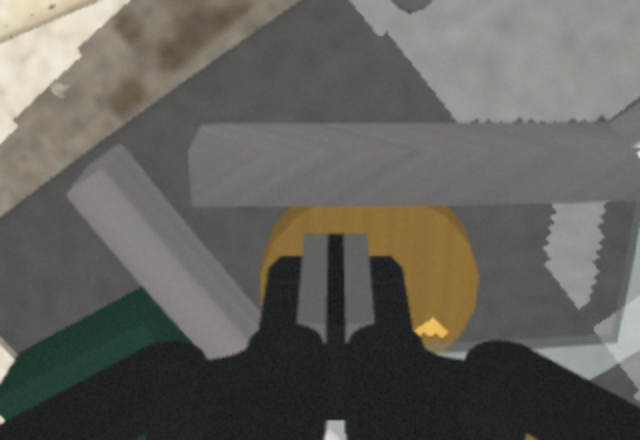

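Emit:
servo_tool([
  [0,0,0,0,-0.1,0,0],
  [0,0,0,0,-0.1,0,0],
  [0,0,0,0,-0.1,0,0],
  [0,0,0,0,-0.07,0,0],
  [0,0,0,0,-0.03,0,0],
  [0,0,0,0,0,0,0],
])

```text
clock: 12.55
ee_pos: [0.6313, 0.0482, 0.0164]
orientation: [180.0, -0.0, -38.6]
force: [-1.5, -1.9, 6.5]
width: -0.003
grip_force: 3.1
```

Emit:
servo_tool([
  [0,0,0,0,0,-0.2,0],
  [0,0,0,0,0,-0.8,0],
  [0,0,0,0,0,-2.5,0],
  [0,0,-0.119,0,0,-4,0],
  [0,0,-0.119,0,0,-4,0],
  [0,0,-0.119,0,0,-2,0],
  [0,0,-0.119,0,0,0,0],
  [0,0,-0.119,0,0,0,0],
  [0,0,0,-4,0,0,0],
  [0,0,0,-4,0,0,0],
  [0,0,0,-3.8,0,0,0],
  [0,0,0,0,0,0,0],
])

```text
clock: 13.75
ee_pos: [0.5083, 0.0577, 0.1507]
orientation: [180.0, 0.3, -4.5]
force: [-0.0, 0.3, 0.6]
width: -0.001
grip_force: 0.0
```

```bash
python3 - <<'E'
from h import *
s=bot.sense();print({k:np.round(s[k],4) for k in('clock','ee_pos','orientation','force')})
d=snap('wrist','w5.png');P=np.load('pose.npy');K,V=d['camera_matrix'],d['view']
c='wrist';i=d['image'][:,:,::-1].copy()
for n in('blank_jam_mid','blank_next_mid','blank_queue_mid'):
    for r in bot.spot_in(n,c)[:3]:
        w=at(d,r['uv'],c,.016);a,s=np.cos(P[3]),np.sin(P[3]);e=(w[:2]-P[:2])*1e3
        print(n,round(r['score'],2),np.round(r['uv']),round(a*e[0]+s*e[1],1),round(-s*e[0]+a*e[1],1))
for (x,y) in((20,39),(-42.5,45),(-42.5,-97.5)):
  for t in np.linspace(0,6.28,60):
    p=proj(K,V,F(P,(x+25*np.cos(t),y+25*np.sin(t),18)),c);cv2.circle(i,(int(p[0]),int(p[1])),0,(0,0,255),-1)
cv2.imwrite('pics/w5o.png',cv2.resize(i,None,fx=1.25,fy=1.25,interpolation=cv2.INTER_CUBIC))
E
```

```text
{'clock': np.float64(13.75), 'ee_pos': array([0.5083, 0.0577, 0.1507]), 'orientation': array([179.965 ,   0.257 ,  -4.4531]), 'force': array([-0.0312,  0.3117,  0.587 ])}
blank_jam_mid 0.55 [327.  71.] 24.6 35.4
blank_next_mid 0.77 [324. 166.] -46.9 37.2
blank_queue_mid 0.58 [235. 168.] -47.2 104.7
```

View pics/w5o.png

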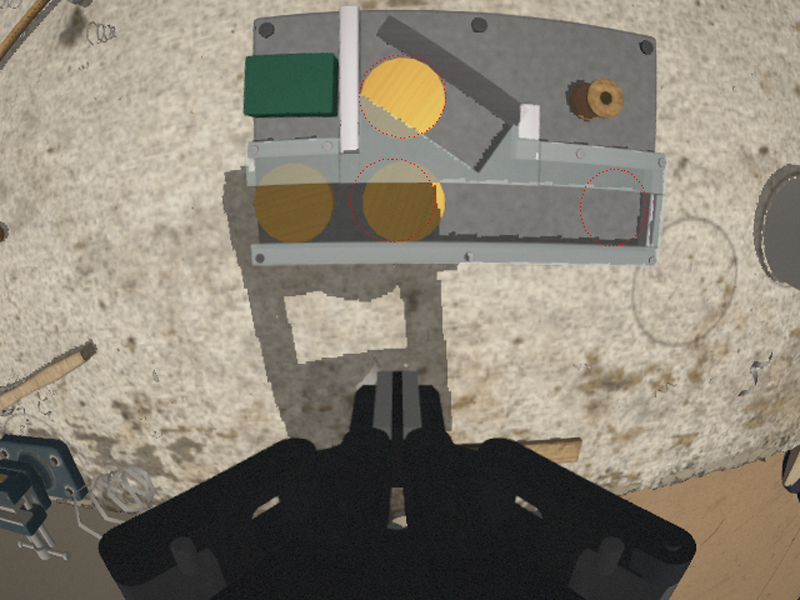

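Emit:
servo_tool([
  [0,0,0,2.4,0.22,2,0],
  [0,0,0,2.4,0.22,3,0],
  [0,0,0,0,0,3.5,0],
  [0,0,0,0,0,2.5,0],
  [0,0,0,0,0,0.5,0],
  [0,0,0,0,0,0,0],
  [0,0,0,0,0,0,0],
  [0,0,0,0,0,0,0],
])

```text
clock: 14.75
ee_pos: [0.5624, 0.0497, 0.0375]
orientation: [-180.0, -0.1, -4.5]
force: [-0.3, -0.1, -0.4]
width: -0.003
grip_force: 0.0
```

Emit:
servo_tool([
  [0,0,0,-0.6,0,0,0],
  [0,0,0,0,0,0.8,0],
  [0,0,0,0,0,0.6,0],
  [0,0,0,0,0,0.2,0],
  [0,0,0,0,0,0.1,0],
  [0,0,0,0,0,0,0],
  [0,0,0,0,0,0,0],
])

```text
clock: 15.45
ee_pos: [0.5552, 0.05, 0.019]
orientation: [-180.0, -0.0, -4.5]
force: [-0.3, 0.1, -0.2]
width: 0.002
grip_force: 0.0
```

Emit:
servo_tool([
  [0,0,0,0,0,0.04,0],
  [0,0,0,0,0,0.04,0],
  [0,0,0,0,0,0.04,0],
  [0,0,0,0,0,0.03,0],
  [0,0,0,0,0,0,0],
  [0,0,0,0,0,0,0],
])

```text
clock: 16.05
ee_pos: [0.5551, 0.05, 0.0175]
orientation: [-180.0, 0.0, -4.5]
force: [-0.4, -0.6, 0.5]
width: -0.002
grip_force: 0.0
```

Emit:
servo_tool([
  [0,0,0,0,0,0.03,0],
  [0,0,0,0,0,0.03,0],
  [0,0,0,0,0,0.02,0],
  [0,0,0,0,0,0,0],
  [0,0,0,0,0,0,0],
])

```text
clock: 16.55
ee_pos: [0.5551, 0.05, 0.0167]
orientation: [180.0, 0.0, -4.5]
force: [-0.1, -1.7, -0.3]
width: 0.001
grip_force: 0.0
```

Emit:
servo_tool([
  [0,0,0,0,0,0.02,0],
  [0,0,0,0,0,0.02,0],
  [0,0,0,0,0,0,0],
  [0,0,0,0,0,0,0],
])

```text
clock: 16.95
ee_pos: [0.5552, 0.05, 0.0164]
orientation: [-180.0, -0.0, -4.5]
force: [-0.2, 0.2, 4.2]
width: 0.001
grip_force: 1.8
```

Emit:
servo_tool([
  [0,0,0,0,0,0.01,0],
  [0,0,0,0,0,0,0],
  [0,0,0,0,0.05,0,0],
  [0,0,0,0,0.1,0,0],
  [0,0,0,0,0.15,0,0],
  [0,0,0,0,0.2,0,0],
  [0,0,0,0,0.2,0,0],
  [0,0,0,0,0.2,0,0],
  [0,0,0,0,0.2,0,0],
  [0,0,0,0,0.2,0,0],
  [0,0,0,0,0.1,0,0],
  [0,0,0,0,0,0,0],
])

```text
clock: 18.15
ee_pos: [0.5544, 0.0358, 0.0164]
orientation: [-180.0, -0.0, -4.5]
force: [0.3, -0.2, 5.8]
width: -0.002
grip_force: 2.8
```

Emit:
servo_tool([
  [0,0,0,0,0.15,0,0],
  [0,0,0,0,0.25,0,0],
  [0,0,0,0,0.3,0,0],
  [0,0,0,0,0.3,0,0],
  [0,0,0,0,0.3,0,0],
  [0,0,0,0,0.3,0,0],
  [0,0,0,0,0.3,0,0],
  [0,0,0,0,0.3,0,0],
  [0,0,0,0,0.3,0,0],
  [0,0,0,0,0.25,0,0],
  [0,0,0,0,0.15,0,0],
  [0,0,0,0,0,0,0],
])

```text
clock: 19.35
ee_pos: [0.5522, 0.0068, 0.0164]
orientation: [180.0, -0.0, -4.5]
force: [0.5, -0.8, 5.2]
width: 0.002
grip_force: 2.8
```

```bash
python3 - <<'E'
from h import *
P=np.load('pose.npy')
for c in('side','scene','wrist'):
    d=snap(c,'x6%s.png'%c)
    for n in('blank_next_mid','blank_jam_mid'):
      for r in bot.spot_in(n,c)[:3]:
        w=at(d,r['uv'],c,.016);a,s=np.cos(P[3]),np.sin(P[3]);e=(w[:2]-P[:2])*1e3
        print(c,n,round(r['score'],2),np.round(r['uv']),round(a*e[0]+s*e[1],1),round(-s*e[0]+a*e[1],1))
i=cv2.imread('pics/x6wrist.png')[100:400,80:560]
cv2.imwrite('pics/x6c.png',cv2.resize(i,None,fx=1.6,fy=1.6))
E
```

```text
side blank_next_mid 0.8 [364. 220.] -43.0 10.7
side blank_jam_mid 0.81 [322. 211.] 29.0 31.1
side blank_jam_mid 0.43 [341. 264.] -51.6 110.7
scene blank_next_mid 0.67 [358. 285.] -43.4 -22.4
scene blank_next_mid 0.45 [375. 283.] -20.4 -39.6
scene blank_jam_mid 0.27 [315. 241.] 27.7 124.0
scene blank_jam_mid 0.18 [298. 257.] -39.4 106.9
wrist blank_next_mid 0.83 [316. 296.] -36.8 -4.0
wrist blank_jam_mid 0.71 [216. 155.] 23.0 34.8
```

View pics/x6c.png

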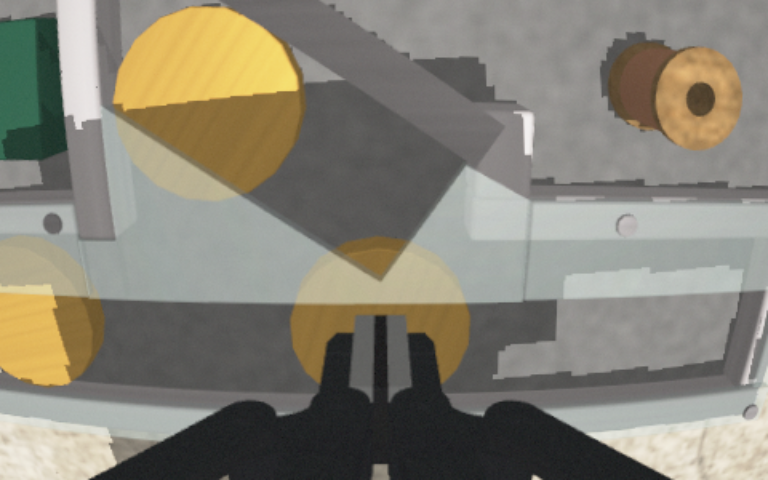

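```bash
python3 - <<'E'
from h import *
P=np.load('pose.npy');d=snap('wrist')
a,s=np.cos(P[3]),np.sin(P[3])
for nm,q,z in (('top',(380,237),.016),('left',(290,325),.016),('right',(470,325),.016),('slotedge',(380,303),.023),('vtip',(382,281),.023)):
    w=at(d,np.array(q)/1.6+[80,100],'wrist',z);e=(w[:2]-P[:2])*1e3
    print(nm,round(a*e[0]+s*e[1],1),round(-s*e[0]+a*e[1],1))
e=(bot.sense()['ee_pos'][:2]-P[:2])*1e3;print('tcp',a*e[0]+s*e[1],-s*e[0]+a*e[1])
E
```

```text
top -15.3 -4.8
left -40.8 19.7
right -40.8 -29.3
slotedge -30.5 -4.8
vtip -24.4 -5.3
tcp -47.18353908869235 -4.9392857227433336
```

Emit:
servo_tool([
  [0,0,0,-0.05,0.05,0,0],
  [0,0,0,-0.1,0.1,0,0],
  [0,0,0,-0.05,0.2,0,0],
  [0,0,0,0,0.3,0,0],
  [0,0,0,0,0.3,0,0],
  [0,0,0,0,0.3,0,0],
  [0,0,0,0,0.3,0,0],
  [0,0,0,0,0.3,0,0],
  [0,0,0,0,0.3,0,0],
  [0,0,0,0,0.3,0,0],
  [0,0,0,0,0.2,0,0],
  [0,0,0,0,0.1,0,0],
])

```text
clock: 21.05
ee_pos: [0.5482, -0.0203, 0.0164]
orientation: [-180.0, -0.1, -4.5]
force: [0.8, 1.5, 5.2]
width: -0.001
grip_force: 2.6
```

Emit:
servo_tool([
  [0,0,0,0,0.15,0,0],
  [0,0,0,0,0.25,0,0],
  [0,0,0,0,0.3,0,0],
  [0,0,0,0,0.3,0,0],
  [0,0,0,0,0.3,0,0],
  [0,0,0,0,0.3,0,0],
  [0,0,0,0,0.3,0,0],
  [0,0,0,0,0.3,0,0],
  [0,0,0,0,0.3,0,0],
  [0,0,0,0,0.25,0,0],
  [0,0,0,0,0.15,0,0],
  [0,0,0,0,0,0,0],
])

```text
clock: 22.25
ee_pos: [0.546, -0.0494, 0.0164]
orientation: [180.0, -0.1, -4.5]
force: [1.9, -0.8, 4.3]
width: -0.002
grip_force: 2.5
```

Emit:
servo_tool([
  [0,0,0,0,0.15,0.01,0],
  [0,0,0,0,0.25,0,0],
  [0,0,0,0,0.3,0,0],
  [0,0,0,0,0.3,0,0],
  [0,0,0,0,0.3,0,0],
  [0,0,0,0,0.3,0,0],
  [0,0,0,0,0.3,0,0],
  [0,0,0,0,0.3,0,0],
  [0,0,0,0,0.3,0,0],
  [0,0,0,0,0.25,0,0],
  [0,0,0,0,0.15,0,0],
  [0,0,0,0,0,0,0],
])

```text
clock: 23.45
ee_pos: [0.5438, -0.0784, 0.0164]
orientation: [180.0, -0.1, -4.5]
force: [2.1, 0.0, 5.4]
width: -0.003
grip_force: 3.0
```

```bash
python3 - <<'E'
from h import *
P=np.load('pose.npy')
a,s=np.cos(P[3]),np.sin(P[3])
for c in('wrist','side'):
    d=snap(c,'x7%s.png'%c)
    for n in('blank_next_mid',):
      for r in bot.spot_in(n,c)[:3]:
        w=at(d,r['uv'],c,.016);e=(w[:2]-P[:2])*1e3
        print(c,n,round(r['score'],2),np.round(r['uv']),round(a*e[0]+s*e[1],1),round(-s*e[0]+a*e[1],1))
e=(bot.sense()['ee_pos'][:2]-P[:2])*1e3;print('tcp',a*e[0]+s*e[1],-s*e[0]+a*e[1])
i=cv2.imread('pics/x7wrist.png')[100:400,80:560]
cv2.imwrite('pics/x7c.png',cv2.resize(i,None,fx=1.6,fy=1.6))
E
```

```text
wrist blank_next_mid 0.64 [317. 295.] -38.4 -90.2
side blank_next_mid 0.55 [386. 190.] -46.0 -67.3
tcp -48.92304530925277 -90.46829502337877
```

View pics/x7c.png

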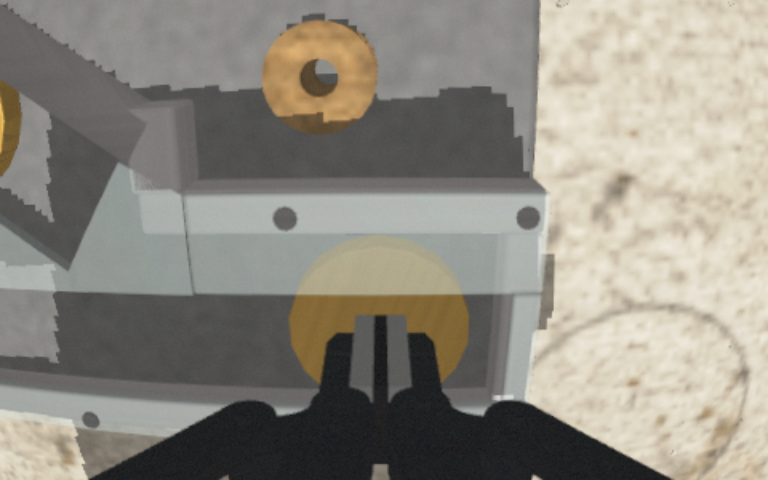

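Emit:
servo_tool([
  [0,0,0,0,0.1,0,0],
  [0,0,0,0,0.15,0,0],
  [0,0,0,0,0.15,0,0],
  [0,0,0,0,0.1,0,0],
  [0,0,0,0,0.1,0,0],
  [0,0,0,0,0.1,0,0],
  [0,0,0,0,0,0,0],
])

```text
clock: 24.35
ee_pos: [0.5433, -0.0852, 0.0164]
orientation: [180.0, -0.1, -4.5]
force: [1.7, 0.2, 7.2]
width: 0.002
grip_force: 3.0
```

Emit:
servo_tool([
  [0,0,0,0,0.1,0,0],
  [0,0,0,0,0.1,0,0],
  [0,0,0,0,0.05,0,0],
  [0,0,0,0,0,0,0],
])

```text
clock: 24.75
ee_pos: [0.5427, -0.0874, 0.0164]
orientation: [-180.0, -0.0, -4.5]
force: [1.0, 2.7, 7.2]
width: -0.003
grip_force: 3.8
```

Emit:
servo_tool([
  [0,0,0,0,0,-0.2,0],
  [0,0,0,0,0,-0.8,0],
  [0,0,0,0,0,-2.5,0],
  [0,0,0,0,0,-4,0],
  [0,0,0,0,0,-4,0],
  [0,0,0,-3,-2,-2,0],
  [0,0,0,-3,-2,0,0],
  [0,0,0,0,-1,0,0],
  [0,0,0,0,0,0,0],
  [0,0,0,0,0,0,0],
  [0,0,0,0,0,0,0],
])

```text
clock: 25.85
ee_pos: [0.4872, -0.0334, 0.1509]
orientation: [180.0, 0.0, -4.5]
force: [-0.0, -0.0, 0.4]
width: -0.0
grip_force: 0.0
```

```bash
python3 - <<'E'
from h import *
s=bot.sense();print({k:np.round(s[k],4) for k in('clock','ee_pos','force')})
d=snap('wrist');P=np.load('pose.npy');K,V=d['camera_matrix'],d['view']
c='wrist';i=d['image'][:,:,::-1].copy()
for (x,y) in((20,39),(-42.5,-97.5)):
  for t in np.linspace(0,6.28,60):
    p=proj(K,V,F(P,(x+25*np.cos(t),y+25*np.sin(t),18)),c);cv2.circle(i,(int(p[0]),int(p[1])),0,(0,0,255),-1)
i=i[0:260,150:550]
cv2.imwrite('pics/w8o.png',cv2.resize(i,None,fx=2,fy=2,interpolation=cv2.INTER_CUBIC))
E
```

```text
{'clock': np.float64(25.85), 'ee_pos': array([ 0.4872, -0.0334,  0.1509]), 'force': array([-0.0371, -0.0041,  0.4315])}
```

View pics/w8o.png

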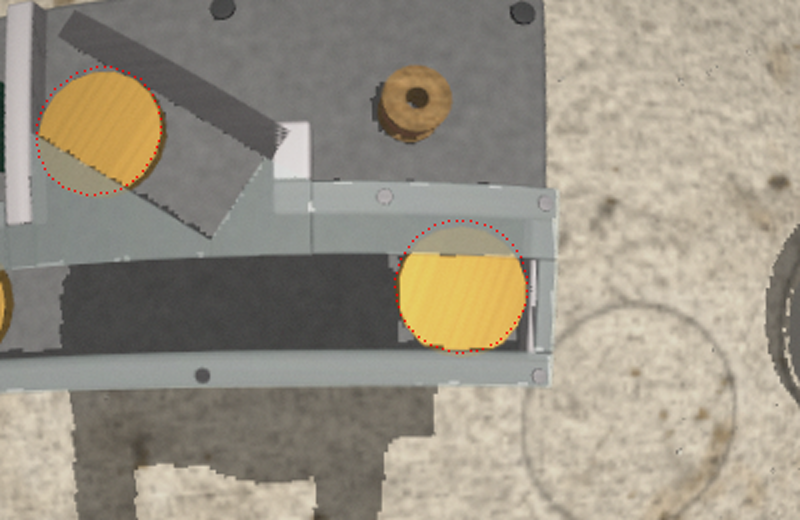

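The picture shows the freed blank at (462, 287) on its home circle against the end stop, and the other blank at (100, 130) on its bay home. The spool has not moved.

```bash
python3 -c "
from workcell import bot
print(bot.job_done())"
```

```text
the job is handed in; nothing more can be done
None
```

The job is handed in: the caught blank was drawn to the rear of the side bay, the freed blank was slid home against the end stop, and the last picture shows both on their home positions; reported tool forces stayed below about 8 N, and the hand-in returned no verdict.

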